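# Tip the album flat and shut the keepsake box

## Robot

A 6-joint arm with a two-finger parallel gripper is mounted at the origin on the work surface. World frame = base frame: x ahead of the robot, y to its left, z up, the work surface at z = 0. Lengths are in m, angles in degrees, forces in N, time in s.
With the tool pointing down it reaches from about 0.35 to 0.875 m from the base axis. Payload 4.2 kg.
Tool frame: the origin (TCP) lies midway between the tips of the shut fingers; the grasp point (between the pads) lies 19 mm behind it; z points along the fingers, y is the direction in which the jaws open and shut (so a half turn about z gives the same grasp; the last joint's range is limited). The gripper opens to 87 mm and grips with 3 to 60 N. Pads are 19 mm wide; open, the fingers measure 117 mm over their backs; the gripper's body (75 mm by 190 mm) begins 51 mm behind the grasp point.
Start: joints at [-52.105, 22.042, 0.453, 0, -68.411, -14.817], TCP at [0.245, -0.575, 0.187] pointing down, gripper open.
Joint ranges: [-179.83, 179.83], [-69.29, 118.12], [-61.27, 80.66], [-181.25, 117.63], [-171.15, -9.14], [-177.46, 177.46]. Speed limits (degrees/s): [159.86, 159.86, 180, 180, 180, 180].

## Interface

Orientations are given as a 3x3 rotation matrix whose columns are the frame's x, y, z axes.
In Python, from station import r gives the robot as it stands.
- The arm moves only by the tool carry_out, never from a script. Its argument "steps" is a list of rows, each a list of 2 entries, a list of its own where there are three numbers: the shift along the tool's x, y, z in cm, then the turn about the tool's z in degrees. In form: [[[x, y, z], twist], ...]. A call has 1 to 20 rows; each row is the pose to reach, as a shift and turn from the pose measured when the call began, along the tool's axes at that moment; what a row does not reach only later rows make up. A row lasts 1/10 s, in which the tool goes at most 50 mm and 8.59 degrees, less where a joint would pass 70% of its speed; a pose out of reach is approached as far as the arm can. A call with a gripper value outside its range is refused whole. "gripper" is the gripper's target within -1 to 1 (fully open at 1, half-way at 0, shut at -1), set as the call begins (left out, the last holds). The fingers move at their own pace and stop on an object; the grip force is fixed at half the most. Time passes only in rows, so rows that repeat a pose let the fingers close. It gives the time, the measured TCP pose, the force and the opening at its end, in the units of the state.
- r.sense(): the state, without advancing time (a new reading comes with each control period).
- r.capture(name): name is "scene" or "top"; returns the picture (384x512x3 uint8, red, green, blue); there is no depth.
- r.calibration(name): a dict with "camera_matrix" (3x3 intrinsics, pixels), "D" ([k1, k2, p1, p2, k3] as OpenCV has them; the pictures are not rectified), "world_from_camera" (4x4, takes a point from camera to world coordinates). Camera axes: x right, y up, looking along -z (the intrinsics and any distortion apply to the point x, -y, -z); pixel columns grow to the right and rows downward; lengths in m; the calibration is good to about 2 mm. A picture is of the moment at which its call begins. calibration takes no time and is no camera call.
- r.finish_job(): hands the job in, once; it reports no verdict.
Trained networks look in the newest picture that a camera, given by its name, has taken for a name from the list of things; names that differ only in an ending like _2 or _b are one class to them, and where a whole thing is asked for, a point or a joint stands for the part that bears it (a point fixed in the world has none). Each returns a list of dicts, best first, with "confidence" (0 to 1); they miss things now and then, are a little off and sometimes report something else, mostly with a low value. They report only what shows in the picture. A call takes as long as a camera call. They do not tell look-alikes from the thing itself.
- r.cut_out(camera, target): "pixels" (384x512 bool, what is visible of it).
- r.place_of(camera, target): "centre" ([x, y, z] in m, in world coordinates, good to about 4 mm: a listed point, or the origin of a listed thing).
The state is a dict: "time_s": time; "joints": joint angles; "joint_velocities": joint speeds; "effort": joint torques, N m; "tcp_pos": TCP position; "ee_rot": TCP orientation; "wrist_force": force on the tool from outside, world axes, zero at the start; "moment": the same for the moment, N m; "gripper_width": opening from 0.0 (shut) to 1.0 (fully open).
Only numpy, scipy, OpenCV 4.12 (cv2) and the standard library are available. Lean on these libraries where they do the work, as an engineer would, in place of code of your own. Each camera call takes 0.05 s, during which the arm holds its last target. There are 200 camera calls.

## Task

Pack away the photo album: gently push the top of the upright album so that it tips over and lies flat inside the yellow box, and only then push the open lid over and press it down until it is fully shut. Do it all by pushing with the fingers: do not pick up or lift the album, and leave the other things on the table where they are.

Things in the scene. Friction and masses are not known exactly. Their poses are not given: they have to be found in the camera images.
- box: Shallow open yellow cardboard box, fixed to the table, 200 x 200 mm, 60 mm high, walls and floor 5 mm thick (inside 190 x 190 mm, 55 mm deep). Origin: centre of its underside, on the table; z up. Its x axis points to the hinged side, where the lid is attached (at x = +100 mm), always roughly towards the robot's left; y runs along the hinge.
- lid (a joint): Lid angle in rad: 0 fully shut, pi/2 upright, up to 2.1 leaning back outside the box. Starts at 1.7 to 2.0. The hinge is stiff (0.2 N m): the lid stays where it is left and must be pushed all the way. A flat yellow panel 200 x 200 mm, 6 mm thick, 0.1 kg, no handle; red and white label on its outer face, plain cardboard inside.
- lid_hinge (a point): Middle of the hinge line, on the rim of the box (box frame: x +100 mm, y 0, z 60 mm). The lid turns about the box's y axis through this point; its inner face lies in the plane through the hinge line.
- lid_edge (a point): Middle of the lid's free edge, half-way through its thickness, 200 mm from the hinge. It moves with the lid.
- album: Loose hardback photo album, blue covers, 30 mm thick (x), 130 wide (y), 120 tall (z), about 0.35 kg. Starts upright on the box floor near the wall opposite the hinge, its covers within 0.1 rad of parallel to the hinge. Origin: centre of its lower face. Its top pushed towards the hinge, it tips about its lower edge, past balance at about 0.25 rad, and falls flat in the box.
- album_center (a point): Centre of the album, half-way up (60 mm above its lower edge).
- spray_can: Bystander, loose, to be left alone: white and green spray can, 52 mm across, 150 mm tall. Origin: centre of its underside.
- mug: Bystander, loose, to be left alone: blue mug, 80 mm across with a handle, 90 mm tall. Origin: centre of its underside.
- tape_roll: Bystander, loose, to be left alone: orange roll of tape lying flat, 90 mm across, 45 mm tall. Origin: centre of its underside.
- jar: Bystander, loose, to be left alone: jar with a red cap, 64 mm across, 90 mm tall. Origin: centre of its underside.
- torch: Bystander, loose, to be left alone: yellow torch standing on its head, 48 mm across, 130 mm tall. Origin: centre of its underside.
- bowl: Bystander, loose, to be left alone: small white bowl, 110 mm across, 45 mm tall. Origin: centre of its underside.
There are look-alikes about, which are no part of the job. Leave any purple look-alike of the album alone.

How it is judged (in metres and radians):
On the way, in this order (a step that is already met when the one before it is completed fails the run):
1. the album lies flat in the box while the lid is still open (angle between album's own z axis and vertical between 1.48 and 1.66 rad and height (world z) of album_center below 0.035 m and x of album_center in the frame of box between -0.05 and 0.05 m and y of album_center in the frame of box between -0.05 and 0.05 m and value of joint lid above 1 rad and linear speed of album below 0.03 m/s), for 0.2 s.
2. the lid is shut over it (value of joint lid below 0.05 rad), for 0.2 s.
At the end, for the whole second after the job is handed in: The album lies flat on the floor of the box (within 0.09 rad, centre below 35 mm height and within 50 mm of the box's middle along each side) and at rest, and the lid is shut over it to within 0.05 rad (10 mm at its free edge) (angle between album's own z axis and vertical between 1.48 and 1.66 rad and height (world z) of album_center below 0.035 m and x of album_center in the frame of box between -0.05 and 0.05 m and y of album_center in the frame of box between -0.05 and 0.05 m and value of joint lid below 0.05 rad and linear speed of album below 0.02 m/s); the robot touches nothing.
It fails at once if the album is lifted (its centre rises more than about 30 mm) (height (world z) of album_center above 0.095 m).
It fails at once if another thing on the table is moved more than 30 mm (distance of any of spray_can, mug, tape_roll, jar, torch, bowl from where it was at the start of the episode above 0.03 m).
It fails at once if the fingers press on the album with over 30 N (contact force between the fingers and album above 30 N).
It also fails if it takes over 45 s, if anything falls off the work surface, if the arm or the gripper's body presses on something with over 40 N, if the wrist force passes 120 N, or if a joint passes its speed limit or range.

## Working session

There is one attempt and no reset: what is moved stays moved. The work goes in short steps, Python scripts to look and compute and a tool call to move; the robot and the scene stay as the last step left them, time stands still between calls to the robot, and variables do not carry over. Pictures are saved under pics/ and viewed, about 8 in all and at most 12, crops included, and the job is handed in when it is done.

Besides the shell and the picture viewer there is one more tool, called by a JSON object that holds its "name" and its "arguments". carry_out: Moves the arm, as the interface text tells. Its arguments: {"type":"object","properties":{"steps":{"type":"array","items":{"type":"array"}},"gripper":{"type":"number"}},"required":["steps"]}

```bash
mkdir -p pics; python3 - <<'E'
from station import r
import cv2,numpy as np
for c in("scene","top"):
    im=r.capture(c); cv2.imwrite(f"pics/{c}0.png",im[:,:,::-1])
    for t in("box","lid_hinge","lid_edge","album","album_center","spray_can","mug","tape_roll","jar","torch","bowl"):
        print(c,t,[(np.round(d["centre"],3).tolist(),round(d["confidence"],2)) for d in r.place_of(c,t)][:3])
    k=r.calibration(c);print(np.round(k["world_from_camera"],3).tolist(),np.round(k["camera_matrix"],1).tolist(),k["D"])
s=r.sense();print(s["time_s"],s["tcp_pos"],s["ee_rot"],s["gripper_width"])
E
```

```text
scene box [([0.623, 0.378, 0.003], 0.38)]
scene lid_hinge [([0.559, 0.161, 0.059], 0.77), ([0.543, 0.422, -0.0], 0.28)]
scene lid_edge [([0.601, 0.239, 0.245], 0.83)]
scene album [([0.637, -0.235, 0.002], 0.94), ([0.771, 0.379, 0.004], 0.87), ([0.478, 0.018, 0.005], 0.55)]
scene album_center [([0.768, 0.379, 0.062], 0.82), ([0.486, 0.02, 0.063], 0.75), ([0.636, -0.228, 0.058], 0.74)]
scene spray_can [([0.456, -0.423, -0.004], 0.79)]
scene mug [([0.54, 0.425, -0.001], 0.84)]
scene tape_roll [([0.63, -0.459, -0.0], 0.68)]
scene jar [([0.625, 0.376, 0.001], 0.97)]
scene torch [([0.558, -0.457, 0.0], 0.67)]
scene bowl [([0.417, 0.397, -0.002], 0.69)]
[[0.166, -0.727, 0.667, 1.423], [0.986, 0.116, -0.118, -0.18], [0.008, 0.677, 0.736, 1.008], [0.0, 0.0, 0.0, 1.0]] [[455.3, 0.0, 261.2], [0.0, 455.3, 188.7], [0.0, 0.0, 1.0]] [-0.08014954  0.          0.          0.          0.        ]
top box [([0.508, 0.075, -0.002], 0.58)]
top lid_hinge [([0.557, 0.169, 0.057], 0.68)]
top lid_edge [([0.601, 0.239, 0.242], 0.92), ([0.624, 0.376, 0.002], 0.71)]
top album [([0.773, 0.379, 0.002], 0.82), ([0
[... 174 characters left out ...]
, 0.62)]
top mug [([0.544, 0.428, 0.002], 0.55)]
top tape_roll [([0.634, -0.456, -0.002], 0.87)]
top jar [([0.625, 0.374, 0.004], 0.85), ([0.543, 0.428, 0.004], 0.46)]
top torch [([0.564, -0.453, -0.001], 0.7)]
top bowl [([0.421, 0.401, -0.0], 0.98)]
[[0.019, 0.982, -0.188, 0.332], [-1.0, 0.021, 0.006, -0.037], [0.01, 0.188, 0.982, 1.406], [0.0, 0.0, 0.0, 1.0]] [[476.5, 0.0, 253.2], [0.0, 476.5, 189.7], [0.0, 0.0, 1.0]] [-0.12300594  0.          0.          0.          0.        ]
1.2 [ 0.24502767 -0.57495782  0.18686451] [[-9.19948471e-01 -3.92039298e-01  5.92839089e-06]
 [-3.92039298e-01  9.19948470e-01 -3.01598398e-05]
 [ 6.37002830e-06 -3.00696607e-05 -1.00000000e+00]] 1.0016041020810946
```

```bash
python3 -c "
import cv2,numpy as np
a=cv2.imread('pics/scene0.png');b=cv2.imread('pics/top0.png')
cv2.imwrite('pics/both0.png',cv2.resize(np.vstack([a,b]),None,fx=.78,fy=.78))"
```

```text
(no output)
```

View pics/both0.png

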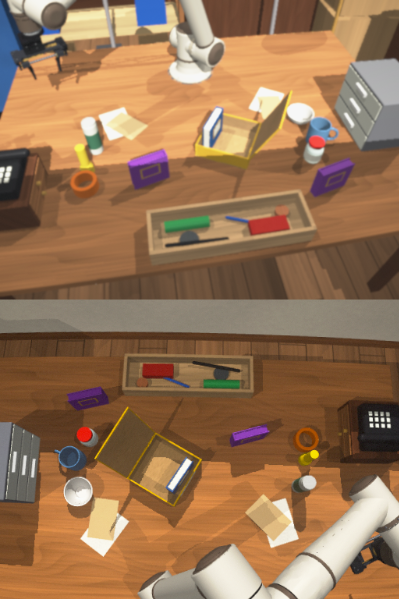

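The scene picture shows the blue album at about (213,130) in the yellow box, with the lid leaning away on the robot's left. The two purple albums stand outside the box. Both cameras agree: hinge at (0.558, 0.165), album at (0.484, 0.019), box x axis at about 60.6°, lid at about 2.0 rad. I'll move behind the album with the fingers shut.

{"name": "carry_out", "arguments": {"steps": [[[-3,3,0],-5],[[-7,7,0],-12],[[-10,10.5,0],-20],[[-13.5,14,0],-28],[[-17,17.5,0],-35],[[-20.5,21,0],-37.5],[[-24,24.5,0],-37.5],[[-27.5,28,0],-37.5],[[-31,32,0],-37.5],[[-34.5,35.5,0],-37.5],[[-37,38.5,0],-37.5],[[-39,40.3,0],-37.5],[[-39.6,41,0],-37.5],[[-39.6,41,0],-37.5],[[-39.6,41,0],-37.5]], "gripper": -1}}

```text
time_s: 2.7
tcp_pos: [0.4481, -0.0432, 0.1868]
ee_rot: [[-0.492, -0.871, -0.001], [-0.871, 0.492, -0.0], [0.0, 0.0, -1.0]]
wrist_force: [0.1, -1.4, 1.7]
gripper_width: 0.01
```

```bash
cat > h.py <<'E'
from station import r
import cv2,numpy as np
H=np.array([.558,.165]);a=np.radians(60.6);U=np.array([np.cos(a),np.sin(a)]);V=np.array([-U[1],U[0]]);C=H-.1*U
def box(p): d=np.asarray(p)[:2]-C; return np.round([d@U,d@V,p[2]],4).tolist()
def state():
    s=r.sense();R=np.array(s["ee_rot"]);print("t",s["time_s"],"tcp box",box(s["tcp_pos"]),"world",np.round(s["tcp_pos"],4),"toolx deg",np.degrees(np.arctan2(R[1,0],R[0,0])),"F",np.round(s["wrist_force"],1),"w",s["gripper_width"])
def look(c,n,ts=("album_center","lid_edge")):
    cv2.imwrite(f"pics/{n}.png",r.capture(c)[:,:,::-1])
    for t in ts: print(c,t,[(box(d["centre"]),np.round(d["centre"],3).tolist(),round(d["confidence"],2)) for d in r.place_of(c,t)])
E
python3 -c "
from h import *
state();look('top','top1');look('scene','scene1')
a=cv2.imread('pics/scene1.png')[80:240,210:410];b=cv2.imread('pics/top1.png')[90:290,100:300]
cv2.imwrite('pics/z1.png',cv2.resize(np.vstack([a,b]),None,fx=1.6,fy=1.6,interpolation=2))"
```

```text
t 2.7 tcp box [-0.1353, -0.0064, 0.1868] world [ 0.4481 -0.0432  0.1868] toolx deg -119.45136547273717 F [ 0.1 -1.4  1.7] w 0.00991197555663087
top album_center [([-0.2075, -0.2624, 0.0615], [0.636, -0.232, 0.062], 0.67), ([0.3942, -0.0786, 0.0594], [0.771, 0.383, 0.059], 0.6)]
top lid_edge [([0.1858, 0.0017, 0.2424], [0.599, 0.241, 0.242], 0.67)]
scene album_center [([-0.2027, -0.2597, 0.0583], [0.636, -0.226, 0.058], 0.82), ([0.3933, -0.083, 0.0644], [0.774, 0.38, 0.064], 0.64), ([-0.0608, -0.0059, 0.0635], [0.484, 0.022, 0.064], 0.56)]
scene lid_edge [([0.1859, 0.0015, 0.2452], [0.599, 0.241, 0.245], 0.88)]
```

View pics/z1.png

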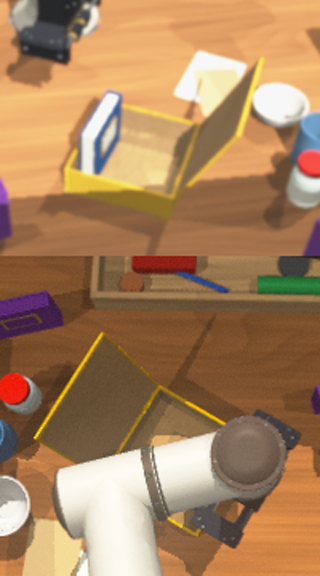

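The upper view shows the blue album upright at crop (100,130), the lid leaning open at (225,120), and the gripper behind the box. I'll lower the fingers behind the album's top and approach gently.

{"name": "carry_out", "arguments": {"steps": [[[0,0,3],0],[[0,0,6],0],[[0,0,7.8],0],[[0,0,8.2],0],[[-1,0,8.2],0],[[-2,0,8.2],0],[[-3,0,8.2],0],[[-3.5,0,8.2],0],[[-3.8,0,8.2],0],[[-4.1,0,8.2],0],[[-4.4,0,8.2],0],[[-4.7,0,8.2],0],[[-5.0,0,8.2],0],[[-5.3,0,8.2],0],[[-5.6,0,8.2],0],[[-5.9,0,8.2],0],[[-6.1,0,8.2],0]]}}

```text
time_s: 4.7
tcp_pos: [0.4786, 0.01, 0.1049]
ee_rot: [[-0.492, -0.87, 0.0], [-0.87, 0.492, 0.0], [-0.0, -0.0, -1.0]]
wrist_force: [0.5, 0.8, -0.1]
gripper_width: 0.001
```

```bash
python3 -c "
from h import *
state();look('scene','scene2',('album_center','album'))
cv2.imwrite('pics/z2.png',cv2.resize(cv2.imread('pics/scene2.png')[60:240,200:400],None,fx=2,fy=2,interpolation=2))"
```

```text
t 4.7 tcp box [-0.074, -0.0069, 0.1049] world [0.4786 0.01   0.1049] toolx deg -119.49927990232952 F [ 0.5  0.8 -0.1] w 0.0012884569439115955
scene album_center [([-0.2069, -0.263, 0.0579], [0.636, -0.232, 0.058], 0.85), ([0.3934, -0.082, 0.0625], [0.774, 0.38, 0.062], 0.81)]
scene album [([-0.0621, -0.0034, 0.003], [0.481, 0.022, 0.003], 0.85), ([0.3915, -0.0845, 0.0068], [0.775, 0.378, 0.007], 0.8)]
```

View pics/z2.png

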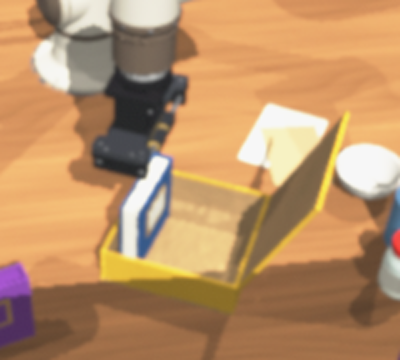

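The fingers are behind the album's top at (150,160), and it is just starting to lean. I'll keep pushing gently.

{"name": "carry_out", "arguments": {"steps": [[[-0.3,0,0],0],[[-0.6,0,0],0],[[-0.9,0,0],0],[[-1.2,0,0],0],[[-1.5,0,0],0],[[-1.8,0,0],0],[[-2.1,0,0],0],[[-2.3,0,0],0],[[-2.5,0,0],0],[[-2.7,0,0],0],[[-2.9,0,0],0],[[-3.1,0,0],0],[[-3.3,0,0],0],[[-3.3,0,0],0],[[-3.3,0,0],0],[[-3.3,0,0],0]]}}

```text
time_s: 6.45
tcp_pos: [0.4946, 0.0386, 0.1048]
ee_rot: [[-0.492, -0.87, -0.0], [-0.87, 0.492, -0.0], [0.0, 0.0, -1.0]]
wrist_force: [0.1, -0.2, -0.3]
gripper_width: -0.001
```

```bash
python3 -c "
from h import *
state();look('scene','scene3',('album_center','album','lid_edge'))
cv2.imwrite('pics/z3.png',cv2.resize(cv2.imread('pics/scene3.png')[60:240,200:400],None,fx=2,fy=2,interpolation=2))"
```

```text
t 6.45 tcp box [-0.0413, -0.0068, 0.1048] world [0.4946 0.0386 0.1048] toolx deg -119.49657032027203 F [ 0.1 -0.2 -0.3] w -0.0013657219090298723
scene album_center [([-0.2074, -0.2603, 0.0579], [0.634, -0.231, 0.058], 0.98), ([-0.0607, -0.0054, 0.0626], [0.484, 0.022, 0.063], 0.88), ([0.3905, -0.0835, 0.0601], [0.773, 0.377, 0.06], 0.82)]
scene album [([0.3892, -0.0808, 0.003], [0.77, 0.377, 0.003], 0.92), ([-0.0625, -0.0011, 0.0032], [0.479, 0.023, 0.003], 0.87), ([-0.2091, -0.2639, 0.0013], [0.636, -0.234, 0.001], 0.84), ([0.2346, 0.2345, -0.0044], [0.42, 0.397, -0.004], 0.44)]
scene lid_edge [([0.1862, -0.002, 0.2435], [0.602, 0.239, 0.244], 0.93), ([-0.4602, -0.2052, 0.0013], [0.462, -0.424, 0.001], 0.27)]
```

View pics/z3.png

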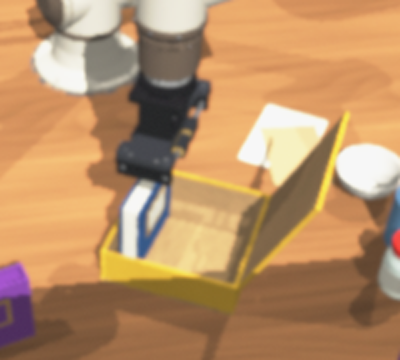

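The album hasn't moved, although the reported TCP is already past its face. I'll check this by projecting the geometry into the picture.

```bash
cat >> h.py <<'E'
def proj(c,P):
    k=r.calibration(c);T=np.linalg.inv(k["world_from_camera"]);p=(np.c_[np.atleast_2d(P),np.ones(len(np.atleast_2d(P)))]@T.T)[:,:3]*[1,-1,-1]
    return cv2.projectPoints(p,np.zeros(3),np.zeros(3),k["camera_matrix"],np.array(k["D"]))[0].reshape(-1,2)
def w(b): return np.array([*(C+b[0]*U+b[1]*V),b[2]])
def draw(c,im,pts,col):
    for q in proj(c,pts): cv2.circle(im,tuple(int(round(v*8)) for v in q),8,col,-1,shift=3)
def overlay(c,n,album=True):
    im=cv2.imread(f"pics/{n}.png");s=r.sense()
    draw(c,im,[w((x,y,.06)) for x in(-.1,.1) for y in(-.1,.1)],(0,0,255))
    if album: draw(c,im,[w((x,y,z)) for x in(-.077,-.047) for y in(-.071,.059) for z in(.005,.125)],(0,255,0))
    t=np.array(s["tcp_pos"]);draw(c,im,[t,t+[0,0,.07]],(255,0,255));return im
E
python3 -c "
from h import *
look('top','top3',())
a=overlay('scene','scene3')[60:240,200:400];b=overlay('top','top3')[90:290,100:300]
cv2.imwrite('pics/z4.png',np.hstack([cv2.resize(a,(400,360),interpolation=2),cv2.resize(b,(360,360),interpolation=2)]))"
```

```text
(no output)
```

View pics/z4.png

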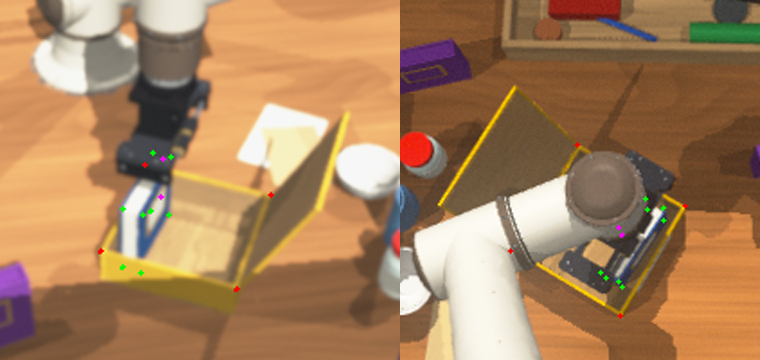

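```bash
python3 -c "
from h import *
f=lambda n,c:cv2.resize(cv2.imread('pics/%s.png'%n)[c[0]:c[0]+80,c[1]:c[1]+80],(390,390),interpolation=2)
cv2.imwrite('pics/z5.png',np.hstack([f('scene3',(120,240)),f('top3',(170,180))]))
s=r.sense();print(s['gripper_width'],proj('scene',[s['tcp_pos'],np.array(s['tcp_pos'])+[0,0,.07]]),proj('top',[s['tcp_pos']]))"
```

```text
0.006779856402220185 [[280.00760383 157.73107034]
 [280.98114089 139.34372241]] [[222.45675291 219.6395978 ]]
```

View pics/z5.png

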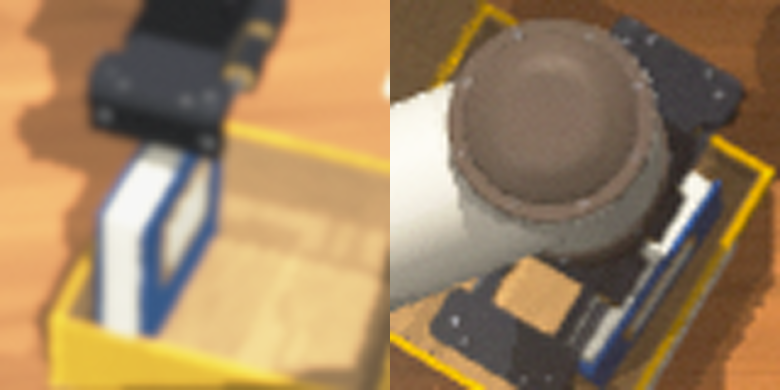

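```bash
cat >> h.py <<'E'
def back(c,uv,z):
    k=r.calibration(c);T=np.array(k["world_from_camera"]);q=cv2.undistortPoints(np.array([[uv]],float),k["camera_matrix"],np.array(k["D"])).ravel()
    d=T[:3,:3]@[q[0],-q[1],-1];o=T[:3,3];return box(o+d*(z-o[2])/d[2])
E
python3 -c "
from h import *
P=lambda x,y:(180+(x-390)/4.875,170+y/4.875)
for n,p in dict(pagesfar=(695,175),pagesnear=(588,355),edgefar=(718,185),edgenear=(605,368),botnear=(610,380)).items():
    print(n,[back('top',P(*p),z) for z in(.125,.1,.06)])
Q=lambda x,y:(240+x/4.875,120+y/4.875)
for n,p in dict(topL=(105,210),topR=(160,220),farL=(140,150),farR=(215,165),botR=(140,335)).items():
    print(n,[back('scene',Q(*p),z) for z in(.125,.1,.06)])
"
```

```text
pagesfar [[-0.0711, -0.0653, 0.125], [-0.0688, -0.0685, 0.1], [-0.0652, -0.0736, 0.06]]
pagesnear [[-0.0716, 0.0509, 0.125], [-0.0694, 0.05, 0.1], [-0.0658, 0.0485, 0.06]]
edgefar [[-0.085, -0.067, 0.125], [-0.083, -0.0702, 0.1], [-0.0798, -0.0754, 0.06]]
edgenear [[-0.0834, 0.0523, 0.125], [-0.0813, 0.0514, 0.1], [-0.0781, 0.0499, 0.06]]
botnear [[-0.0891, 0.0565, 0.125], [-0.0872, 0.0557, 0.1], [-0.0842, 0.0544, 0.06]]
topL [[-0.0767, -0.0656, 0.125], [-0.0852, -0.0414, 0.1], [-0.0989, -0.0025, 0.06]]
topR [[-0.0447, -0.0624, 0.125], [-0.0523, -0.0381, 0.1], [-0.0645, 0.0009, 0.06]]
farL [[-0.0746, -0.0111, 0.125], [-0.083, 0.0147, 0.1], [-0.0966, 0.056, 0.06]]
farR [[-0.0294, -0.008, 0.125], [-0.0366, 0.0179, 0.1], [-0.0481, 0.0594, 0.06]]
botR [[-0.0261, -0.1501, 0.125], [-0.0332, -0.1282, 0.1], [-0.0446, -0.0932, 0.06]]
```

```bash
python3 -c "
from h import *
def f(c,n,t,o):
    im=cv2.resize(cv2.imread('pics/%s.png'%n)[o[0]:o[0]+90,o[1]:o[1]+90],(390,390),interpolation=2);s=390/90
    def L(a,b,col):
        q=(proj(c,[w(a),w(b)])+.5-[o[1],o[0]])*s; cv2.line(im,tuple(map(int,q[0])),tuple(map(int,q[1])),col,1)
    t=np.array(t)
    B=[t+[x,y,.07] for x,y in((-.0375,-.095),(.0375,-.095),(.0375,.095),(-.0375,.095))]
    for i in range(4): L(B[i],B[(i+1)%4],(0,255,0))
    L(t,t+[0,0,.07],(255,0,255)); L(t-[0,.015,0],t+[0,.015,0],(255,0,255));return im
a=f('scene','scene1',(-.1353,-.0064,.1868),(75,200));b=f('scene','scene3',(-.0413,-.0068,.1048),(85,220))
cv2.imwrite('pics/z6.png',np.hstack([a,b]))"
```

```text
(no output)
```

View pics/z6.png

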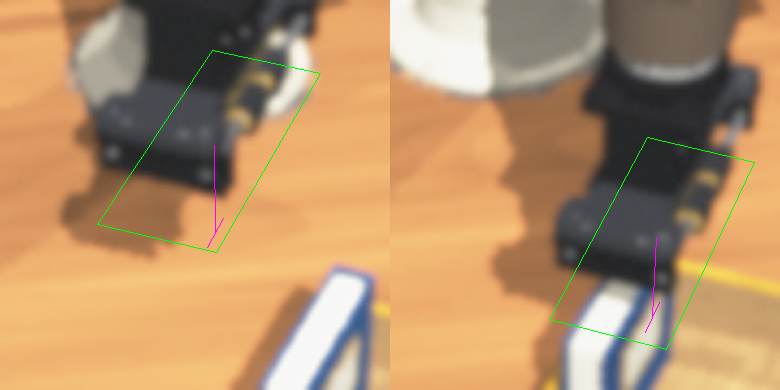

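```bash
python3 -c "
from h import *
T=lambda x,y:(180+(x-390)/4.875,170+y/4.875)
S=lambda x,y:(220+(x-390)/(390/90),85+y/(390/90))
def ray(c,uv):
    a=w(back(c,uv,.0));b=w(back(c,uv,.3));return a,(b-a)/np.linalg.norm(b-a)
for n,t,s in(('+x',(622,20),(675,240)),('-x',(742,95),(562,207))):
    a,d=ray('top',T(*t));b,e=ray('scene',S(*s));k=np.linalg.lstsq(np.c_[d,-e],b-a,rcond=None)[0];p,q=a+k[0]*d,b+k[1]*e
    print(n,box((p+q)/2),np.linalg.norm(p-q))
state()"
```

```text
+x [-0.0067, -0.0968, 0.2556] 0.007783382491514101
-x [-0.078, -0.0938, 0.2569] 0.009865415705451557
t 6.7 tcp box [-0.0412, -0.0069, 0.1049] world [0.4947 0.0386 0.1049] toolx deg -119.49985028936733 F [-0.4 -0.4 -0.4] w 0.006779856402220185
```

Triangulation puts the gripper's body where it should be in x and y, but about 30 mm higher than the reported TCP height implies. The fingers evidently passed just over the album's top at 0.125 m. I'll back off and lower by 3.5 cm, which still clears the 60 mm wall even if the reported height is right, then push again while watching the force.

{"name": "carry_out", "arguments": {"steps": [[[2,0,0],0],[[4,0,0],0],[[6,0,0],0],[[7.5,0,0],0],[[8,0,0],0],[[8,0,1.5],0],[[8,0,3],0],[[8,0,3.5],0],[[7,0,3.5],0],[[6,0,3.5],0],[[5.6,0,3.5],0],[[5.3,0,3.5],0],[[5,0,3.5],0],[[4.7,0,3.5],0],[[4.4,0,3.5],0],[[4.1,0,3.5],0],[[3.8,0,3.5],0],[[3.6,0,3.5],0]]}}

```text
time_s: 8.5
tcp_pos: [0.4771, 0.0075, 0.0699]
ee_rot: [[-0.492, -0.87, 0.0], [-0.87, 0.492, 0.0], [-0.0, -0.0, -1.0]]
wrist_force: [-0.4, -0.5, -0.6]
gripper_width: 0.006
```

```bash
python3 -c "
from h import *
state();look('scene','scene7',('album_center',))
look('top','top7',())
a=cv2.imread('pics/scene7.png')[95:195,220:320];b=cv2.imread('pics/top7.png')[170:270,170:270]
cv2.imwrite('pics/z7.png',cv2.resize(np.hstack([a,b]),None,fx=4,fy=4,interpolation=2))"
```

```text
t 8.5 tcp box [-0.077, -0.0069, 0.0699] world [0.4771 0.0075 0.0699] toolx deg -119.49732345122608 F [-0.4 -0.5 -0.6] w 0.005863840315114428
scene album_center [([-0.0563, -0.0067, 0.0655], [0.487, 0.026, 0.066], 0.73), ([0.3894, -0.0825, 0.0634], [0.772, 0.377, 0.063], 0.67)]
```

View pics/z7.png

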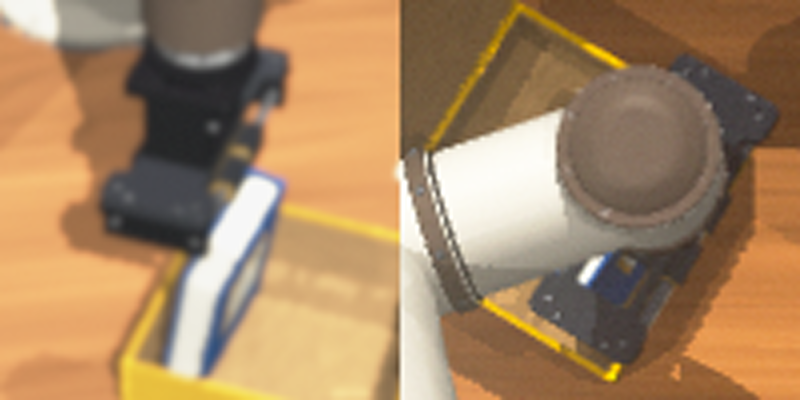

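Contact made: the album (230,270) now leans towards the hinge. I'll keep pushing slowly.

{"name": "carry_out", "arguments": {"steps": [[[-0.3,0,0],0],[[-0.6,0,0],0],[[-0.9,0,0],0],[[-1.2,0,0],0],[[-1.5,0,0],0],[[-1.8,0,0],0],[[-2.0,0,0],0],[[-2.2,0,0],0],[[-2.4,0,0],0],[[-2.6,0,0],0],[[-2.8,0,0],0],[[-3.0,0,0],0],[[-3.0,0,0],0],[[-3.0,0,0],0]]}}

```text
time_s: 10.05
tcp_pos: [0.4917, 0.0335, 0.0698]
ee_rot: [[-0.492, -0.87, -0.0], [-0.87, 0.492, -0.0], [0.0, 0.0, -1.0]]
wrist_force: [-0.4, 0.3, 0.3]
gripper_width: 0.004
```

```bash
python3 -c "
from h import *
state();look('scene','scene8',('album_center',))
look('top','top8',('album_center',))"
```

```text
t 10.05 tcp box [-0.0472, -0.0068, 0.0698] world [0.4917 0.0335 0.0698] toolx deg -119.49204369365954 F [-0.4  0.3  0.3] w 0.003968167969164682
scene album_center [([0.3913, -0.0809, 0.0609], [0.772, 0.379, 0.061], 0.72), ([0.0219, -0.0103, 0.0213], [0.529, 0.092, 0.021], 0.58), ([-0.2056, -0.2639, 0.0558], [0.638, -0.231, 0.056], 0.57)]
top album_center [([0.3919, -0.0793, 0.0596], [0.77, 0.38, 0.06], 0.95), ([-0.2051, -0.2644, 0.062], [0.639, -0.231, 0.062], 0.67)]
```

The network now puts the album's centre at box (0.022, -0.010), height 0.021, so it is lying flat. I'll raise the tool, pass over the lid, and look again.

{"name": "carry_out", "arguments": {"steps": [[[0,0,-2],0],[[0,0,-6],0],[[0,0,-11],0],[[0,0,-16],0],[[0,0,-21],0],[[-1,0,-24],0],[[-4,0,-25],0],[[-9,0.7,-25],0],[[-14,0.7,-25],0],[[-19,0.7,-25],0],[[-24,0.7,-25],0],[[-28,0.7,-25],0],[[-30,0.7,-25],0],[[-30,0.7,-25],0],[[-30,0.7,-25],0]]}}

```text
time_s: 11.75
tcp_pos: [0.6332, 0.298, 0.3188]
ee_rot: [[-0.492, -0.871, -0.002], [-0.871, 0.492, -0.001], [0.002, 0.001, -1.0]]
wrist_force: [0.3, -1.0, 0.4]
gripper_width: 0.008
```

```bash
python3 -c "
from h import *
state();look('scene','scene9',('album_center','lid_edge'))
look('top','top9',('album_center','lid_edge'))
a=cv2.imread('pics/scene9.png')[70:220,220:370];b=cv2.imread('pics/top9.png')[110:260,120:270]
cv2.imwrite('pics/z9.png',cv2.resize(np.hstack([a,b]),None,fx=2.6,fy=2.6,interpolation=2))"
```

```text
t 11.75 tcp box [0.2527, -0.0002, 0.3188] world [0.6332 0.298  0.3188] toolx deg -119.4801084648516 F [ 0.3 -1.   0.4] w 0.007875812294305113
scene album_center [([0.0168, -0.0116, 0.0213], [0.527, 0.087, 0.021], 0.94), ([-0.2043, -0.2622, 0.0582], [0.637, -0.229, 0.058], 0.77), ([0.3925, -0.08, 0.0621], [0.771, 0.38, 0.062], 0.57), ([-0.4606, -0.202, -0.0037], [0.459, -0.423, -0.004], 0.44)]
scene lid_edge [([0.1843, 0.0015, 0.2435], [0.598, 0.239, 0.244], 0.62)]
top album_center [([0.3937, -0.0786, 0.0596], [0.771, 0.382, 0.06], 0.76), ([0.018, -0.0074, 0.0185], [0.524, 0.09, 0.018], 0.66), ([-0.2078, -0.2649, 0.0614], [0.638, -0.233, 0.061], 0.6)]
top lid_edge [([-0.0022, -0.0019, -0.0018], [0.509, 0.075, -0.002], 0.72), ([0.187, -0.0027, 0.2411], [0.603, 0.24, 0.241], 0.7)]
```

View pics/z9.png

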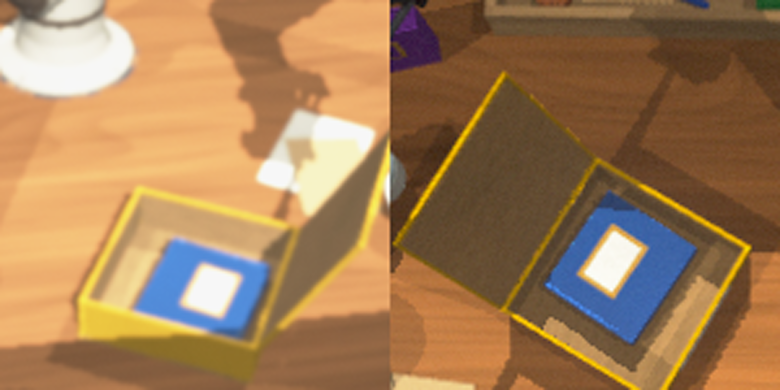

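The album lies flat (right view, blue cover at (620,265)) and the lid is still open. I'll lower the fingers behind the lid and push it up to vertical.

{"name": "carry_out", "arguments": {"steps": [[[0,0,4],0],[[0,0,8],0],[[0,0,12],0],[[0,0,14.4],0],[[1.5,0,14.4],0],[[3,0,14.4],0],[[4.5,0,14.4],0],[[5.5,0,14.4],0],[[6.5,0,14.4],0],[[7.5,0,14.4],0],[[8.5,0,14.4],0],[[9.5,0,14.4],0],[[10.5,0,14.4],0],[[11.5,0,14.4],0],[[12.5,0,14.4],0],[[13.5,0,14.4],0],[[13.5,0,14.4],0]]}}

```text
time_s: 13.75
tcp_pos: [0.5656, 0.1783, 0.1766]
ee_rot: [[-0.494, -0.869, -0.0], [-0.869, 0.494, 0.0], [0.0, 0.0, -1.0]]
wrist_force: [-0.2, 0.2, -0.1]
gripper_width: 0.006
```

```bash
python3 -c "
from h import *
state();look('scene','scene10',('lid_edge',))
look('top','top10',('lid_edge',))
a=cv2.imread('pics/scene10.png')[70:220,220:370];b=cv2.imread('pics/top10.png')[110:260,120:270]
cv2.imwrite('pics/z10.png',cv2.resize(np.hstack([a,b]),None,fx=2.6,fy=2.6,interpolation=2))"
```

```text
t 13.75 tcp box [0.1153, -0.0001, 0.1766] world [0.5656 0.1783 0.1766] toolx deg -119.60042570650653 F [-0.2  0.2 -0.1] w 0.005549390014598426
scene lid_edge []
top lid_edge [([0.102, 0.0002, 0.2569], [0.559, 0.167, 0.257], 0.81)]
```

View pics/z10.png

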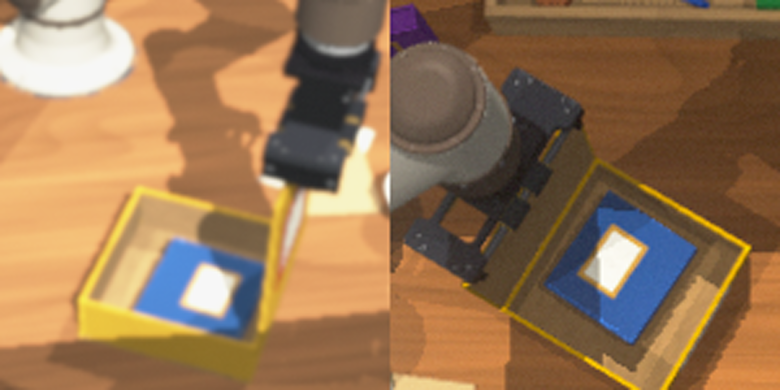

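The lid is upright, with its edge at box x 0.102 and z 0.257. I'll push it over along an arc.

{"name": "carry_out", "arguments": {"steps": [[[1.3,0,0.1],0],[[2.6,0,0.2],0],[[3.9,0,0.5],0],[[5.1,0,0.9],0],[[6.3,0,1.4],0],[[7.5,0,2],0],[[8.6,0,2.7],0],[[9.6,0,3.5],0],[[10.6,0,4.4],0],[[11.5,0,5.4],0],[[12.3,0,6.4],0],[[13,0,7.5],0],[[13.6,0,8.7],0],[[14.1,0,9.9],0],[[14.5,0,11.1],0],[[14.8,0,12],0],[[14.8,0,12.4],0]]}}

```text
time_s: 15.65
tcp_pos: [0.4923, 0.0502, 0.0509]
ee_rot: [[-0.494, -0.87, -0.003], [-0.87, 0.494, -0.001], [0.002, 0.002, -1.0]]
wrist_force: [-0.3, 0.9, 1.2]
gripper_width: 0.004
```

```bash
python3 -c "
from h import *
state();look('scene','scene11',('lid_edge',))
look('top','top11',('lid_edge',))"
```

```text
t 15.65 tcp box [-0.0323, 0.0009, 0.0509] world [0.4923 0.0502 0.0509] toolx deg -119.57304358812765 F [-0.3  0.9  1.2] w 0.003927908417550385
scene lid_edge [([-0.0968, -0.0052, 0.0933], [0.466, -0.009, 0.093], 0.83)]
top lid_edge [([-0.0968, 0.0002, 0.0922], [0.461, -0.006, 0.092], 0.58)]
```

The lid is at about 0.15 rad. I'll press it down slowly and watch the force.

{"name": "carry_out", "arguments": {"steps": [[[0.5,0,0.4],0],[[0.5,0,0.8],0],[[0.5,0,1.2],0],[[0.5,0,1.5],0],[[0.5,0,1.7],0],[[0.5,0,1.9],0],[[0.5,0,2.0],0],[[0.5,0,2.0],0]]}}

```text
time_s: 16.65
tcp_pos: [0.4913, 0.0468, 0.0322]
ee_rot: [[-0.493, -0.87, 0.0], [-0.87, 0.493, 0.0], [-0.0, 0.0, -1.0]]
wrist_force: [-0.2, -0.5, -0.3]
gripper_width: 0.006
```

```bash
python3 -c "
from h import *
state();look('scene','scene12',('lid_edge',))
look('top','top12',('lid_edge',))"
```

```text
t 16.65 tcp box [-0.0358, 0.0001, 0.0322] world [0.4913 0.0468 0.0322] toolx deg -119.53595299697608 F [-0.2 -0.5 -0.3] w 0.006499760628579526
scene lid_edge [([-0.0984, -0.0018, 0.0641], [0.462, -0.009, 0.064], 0.56)]
top lid_edge [([-0.0984, 0.0011, 0.0639], [0.46, -0.007, 0.064], 0.73)]
```

{"name": "carry_out", "arguments": {"steps": [[[0,0,0.1],0],[[0,0,0.2],0],[[0,0,0.3],0],[[0,0,0.3],0]]}}

```text
time_s: 17.25
tcp_pos: [0.4916, 0.0468, 0.0306]
ee_rot: [[-0.492, -0.87, 0.001], [-0.87, 0.492, 0.0], [-0.001, -0.001, -1.0]]
wrist_force: [-3.5, 0.2, 8.3]
gripper_width: 0.004
```

The arm is now meeting 8 N, so the lid is against the rim. I'll retreat and check.

{"name": "carry_out", "arguments": {"steps": [[[0,0,0.1],0],[[0,0,0.1],0],[[0,0,-0.5],0],[[0,0,-2],0],[[0,0,-5],0],[[0,0,-9],0],[[0,0,-13],0],[[0,0,-17],0],[[6,0,-20],0],[[11,0,-20],0],[[16,0,-20],0],[[20,0,-20],0],[[20,0,-20],0]]}}

```text
time_s: 18.55
tcp_pos: [0.3901, -0.1301, 0.2309]
ee_rot: [[-0.497, -0.868, 0.001], [-0.868, 0.497, 0.0], [-0.001, -0.001, -1.0]]
wrist_force: [0.6, 0.1, -0.4]
gripper_width: 0.008
```

```bash
python3 -c "
from h import *
state();look('scene','scene13',('lid_edge','spray_can','mug','tape_roll','jar','torch','bowl'))
look('top','top13',('lid_edge',))
a=cv2.imread('pics/scene13.png')[70:220,220:370];b=cv2.imread('pics/top13.png')[110:260,120:270]
cv2.imwrite('pics/z13.png',cv2.resize(np.hstack([a,b]),None,fx=2.6,fy=2.6,interpolation=2))"
```

```text
t 18.55 tcp box [-0.2395, 0.0015, 0.2309] world [ 0.3901 -0.1301  0.2309] toolx deg -119.78283271761653 F [ 0.6  0.1 -0.4] w 0.0077523086549857395
scene lid_edge [([-0.0981, -0.0018, 0.0649], [0.462, -0.008, 0.065], 0.94), ([-0.4409, -0.3087, 0.0057], [0.561, -0.458, 0.006], 0.69)]
scene spray_can [([-0.4601, -0.1987, -0.0015], [0.456, -0.42, -0.002], 0.95), ([0.3177, 0.0454, 0.0034], [0.625, 0.377, 0.003], 0.17)]
scene mug [([0.3194, 0.1417, -0.0004], [0.542, 0.426, -0.0], 0.64), ([0.3177, 0.0468, 0.0069], [0.624, 0.378, 0.007], 0.27)]
scene tape_roll [([-0.4078, -0.3683, -0.0008], [0.63, -0.458, -0.001], 0.63)]
scene jar [([0.319, 0.0441, 0.0031], [0.627, 0.377, 0.003], 0.58)]
scene torch [([-0.4415, -0.3072, 0.0014], [0.56, -0.458, 0.001], 0.79)]
scene bowl [([0.2359, 0.2363, -0.0016], [0.419, 0.399, -0.002], 0.69)]
top lid_edge [([-0.0991, 0.0007, 0.0641], [0.46, -0.008, 0.064], 0.72)]
```

View pics/z13.png

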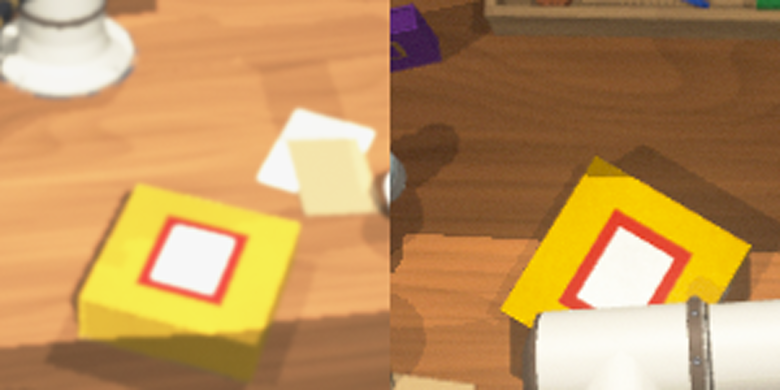

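The lid is flush with the box: its edge is at z 0.064 against 0.063 when fully shut. The other things haven't moved, so I'm handing in.

```bash
python3 -c "
from station import r
print(r.finish_job())"
```

```text
the job is handed in; nothing more can be done
None
```

The album is lying flat in the yellow box, the lid is shut over it, and the job is handed in (no verdict is reported). It took about 19 s of robot time.

- **Album:** I tipped it by pushing its top with the shut fingers. It settled at about box (0.017, -0.010), centre height about 0.02 m, while the lid was still at about 2.0 rad.
- **Lid:** I pushed it upright, over along an arc, and pressed it down until the arm met about 8 N. After I backed off, both cameras put its free edge at 0.064–0.065 m (0.063 when fully shut), which is an angle of about 0.01 rad.
- **Bystanders:** all six were still within a few millimetres of where they started, and the gripper was clear of everything.

**What disagreed:** the reported fingertip height read about 30–35 mm lower than the fingers really were. Because of that, the first push passed over the album without touching it. I found this from the pictures and lowered the tool 3.5 cm for the second push. For the lid, I went by the lid-edge position and the force reading instead.

**Not checked:** I could not see the album again once the lid was shut.

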